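# Lock down the model town's fan unit with the big hex key

### The arm

A 6-joint arm with a two-finger parallel gripper is mounted at the origin on the work surface. World frame = base frame: x ahead of the robot, y to its left, z up, the work surface at z = 0. Lengths are in mm, angles in rad, forces in N, time in s.
With the tool pointing down it reaches from about 300 to 875 mm from the base axis. Payload 4.2 kg.
Tool frame: the origin (TCP) lies midway between the tips of the shut fingers; the grasp point (between the pads) lies 19 mm behind it; z points along the fingers, y is the line along which they close (so a half turn about z gives the same grasp; the last joint's range is limited). The gripper opens to 85 mm and grips with 20 to 120 N. Pads are 22 mm wide; open, the fingers measure 114 mm over their backs; the gripper's body (76 mm by 85 mm) begins 54 mm behind the grasp point. The pads swing forward as they close: fully open they stand 13 mm farther back than shut.
Start: joints at [-1.214, 0.32, 1.565, -0, 1.257, -0.02], TCP at [211.573, -534.676, 231.338] pointing down, gripper open.
Joint ranges: [-3.11, 3.11], [-0.84, 2.01], [0.21, 2.61], [-1.34, 4.49], [0.05, 2.63], [-2.56, 2.56]. Speed limits (rad/s): [2.57, 2.57, 3.14, 3.14, 3.14, 3.14].

### API

Orientations are given as a 3x3 rotation matrix whose columns are the frame's x, y, z axes.
In Python, from plant import robot gives the robot as it stands. Calls block until the motion is done:
- robot.movep(position, orientation): joint-space move of the TCP to a pose.
- robot.move_linear(position, vel=150, rotation=None): straight line of the TCP; rotation=None keeps the orientation; vel is the mean speed in mm/s.
- robot.goto_joints(angles): joint-space move.
- robot.ungrasp() and robot.gripper_close(newtons=None): open the fingers fully, or close them until they stop; newtons is the grip in N (None keeps the last).
- robot.sleep(seconds).
- robot.inverse_kinematics(position, orientation): joint angles nearest the present ones, or None.
- robot.get_image(name): name is "scene" or "side" or "wrist"; returns the picture (400x640x3 uint8, blue, green, red); there is no depth.
- robot.get_calibration(name): a dict with "fov_y" (degrees; the focal length in pixels is half the picture's height over the tangent of half this angle, whatever the lens; pixels are square), "cx", "cy" (the principal point, pixels), "origin" and "attitude" of the camera in the world. Camera axes: x right, y up, looking along -z (the intrinsics and any distortion apply to the point x, -y, -z); pixel columns grow to the right and rows downward; lengths in mm; the calibration is good to about 2 mm. A picture is of the moment at which its call begins: read the wrist's pose just before it. get_calibration takes no time and is no camera call; for the wrist camera it gives the pose at the moment of the call.
A pose or a line that the arm cannot do raises robot.Unreachable and nothing moves.
- robot.job_done(): hands the job in; it is judged then, once.
Readings, each from a call of its own:
- robot.get_clock(): time.
- robot.get_joint_positions(): joint angles.
- robot.get_qd(): joint speeds.
- robot.get_effort(): joint torques, N m.
- robot.get_tool_pos(): TCP position.
- robot.get_ee_rot(): TCP orientation.
- robot.get_wrist_force(): force on the tool from outside, world axes, zero at the start.
- robot.get_wrist_torque(): the same for the moment, N m.
- robot.get_width(): opening from 0.0 (shut) to 1.0 (fully open).
- robot.get_gripper_force(): force on a finger pad.
Only numpy, scipy, OpenCV 4.12 (cv2) and the standard library are available. Lean on these libraries where they do the work, as an engineer would, in place of code of your own. Each camera call takes 0.05 s, during which the arm holds its last target. There are 200 camera calls.

### The job

Take the big T-handled hex key out of its wooden stand, push it fully home into the hexagon socket of the fan unit's locking screw, and only then turn the screw clockwise (seen from above) until its pointer comes up against the stop. Let go and leave the key standing in the socket. The thin hex key and the other fan unit, which has an ordinary outside-hexagon bolt, are not part of the job.

Things in the scene. Friction and masses are not known exactly. Their poses are not given: they have to be found in the camera images.
- key: Big T hex key, 0.3 kg, upright in a wooden stand. Origin: centre of the shank's foot, z up. Steel shank 17 mm across flats, 100 mm long; black crossbar on top 100 mm long (key's x), 24 wide, 22 high, its middle 111 mm above the origin. Two hexagon corners point along +x and -x, like the bar. Stand 70 mm high, hole 60 mm deep: lift out straight up. Not the thin one (8 mm shank, 70 mm bar).
- socket (a point): Centre of the screw's hexagon socket, on its floor, 24 mm above the table, z up. Socket 18.4 mm across flats for 18 mm up, then a hexagonal dish flaring to 34 mm at its mouth, 32 mm above this point. Two corners lie along +x and -x. Key enters any of six ways, matched to about 10 degrees; home, its foot is on this floor. x follows the pointer, turning with the screw.
- screw (a joint): Angle of the locking screw, rad: grows turning clockwise seen from above. Starts between 0 and 0.45; 1.3 is its end, pointer (steel finger reaching 42 mm from the axis) against the stop. Friction 0.12 N m; stays where left. The key has about 10 degrees of play each way before it drives the screw. The screw sits in a soft bush giving up to 12 mm sideways (0.25 N per mm).
- mount: The fan unit, fixed to the table. Origin on the table under the screw, z up. Aluminium plate 205 x 105 x 12 mm, long along x; screw on a round rubber pad 94 mm wide near its +x end; black fan 80 mm square centred 105 mm to -x of the screw, top 71 mm above the table. Steel stop block on the pad 40 mm to +x of the screw. The other unit, with a plain outside-hexagon bolt, is not this one.

How it is judged:
By the outcome, as a careful person would: the job done as asked, in the order asked, and still so for the second after the job is handed in, with the robot touching nothing.
It also fails if it takes over 45 s, if anything falls off the work surface, if the arm or the gripper's body presses on something with over 40 N, if the wrist force passes 120 N, or if a joint passes its speed limit or range.

## Working session

There is one attempt and no reset: what is moved stays moved. The work goes in short steps, each a Python script; the robot and the scene stay as the last script left them, time stands still between calls to the robot, and variables do not carry over. Pictures are saved under pics/ and viewed, at most 10 in all, crops included, and the job is handed in when it is done.

```bash
mkdir -p pics; ls; python3 - <<'E'
from plant import robot
import cv2,numpy as np
a=robot.get_image("scene");b=robot.get_image("side")
cv2.imwrite("pics/scene.png",a);cv2.imwrite("pics/side.png",b)
for n in("scene","side","wrist"):print(n,robot.get_calibration(n))
print(robot.get_clock())
E
```

```text
pics
scene {'fov_y': 47.99958183788143, 'cx': 319.2130279116001, 'cy': 200.97735394734255, 'origin': array([1060.82432121,  604.00132968,  744.81081675]), 'attitude': array([[-0.76715373, -0.41225919,  0.49144431],
       [ 0.64120246, -0.51468373,  0.5691749 ],
       [ 0.0182908 ,  0.75175995,  0.65918315]])}
side {'fov_y': 57.456704388723395, 'cx': 326.94197027530464, 'cy': 196.67881928355385, 'origin': array([ 465.66429097, -613.28961869,  683.12987033]), 'attitude': array([[ 0.99374199,  0.08692156, -0.07015337],
       [-0.11104267,  0.70072399, -0.70473783],
       [-0.01209876,  0.70811759,  0.70599086]])}
wrist {'fov_y': 67.38673454670177, 'cx': 321.606942444481, 'cy': 203.80681380890664, 'origin': array([ 289.95106275, -504.19489529,  373.23326688]), 'attitude': array([[ 0.36774796,  0.88028653,  0.29976169],
       [-0.92992387,  0.34872199,  0.11676719],
       [-0.00174491, -0.32169644,  0.94684125]])}
0.1
```

View pics/scene.png

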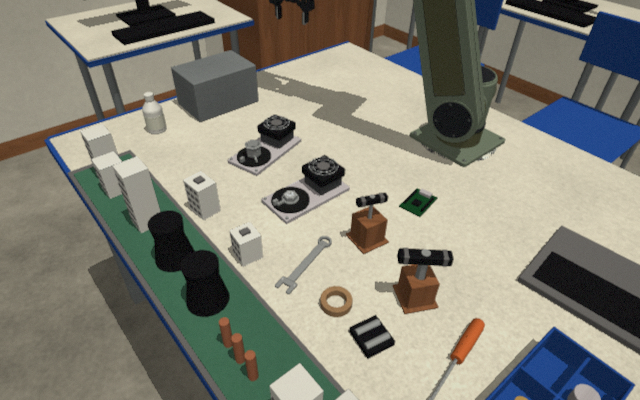

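View pics/side.png

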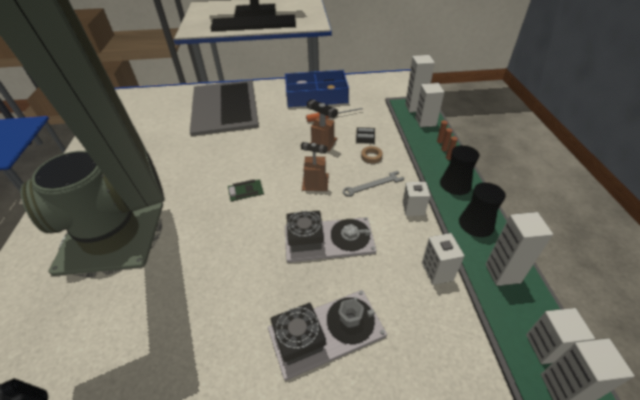

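The scene view shows the big key's bar at about (425,257) and the thin one at (372,200). In the side view the lower unit, at (351,305), has a hollow cup, so it is probably the socket unit. The unit at (350,232) has the bolt.

```bash
cat > h.py <<'E'
from plant import robot
import cv2,numpy as np
def ray(cal,u,v):
    f=200/np.tan(np.radians(cal["fov_y"]/2))
    d=np.array([(u-cal["cx"])/f,-(v-cal["cy"])/f,-1.])
    return np.array(cal["origin"]),np.array(cal["attitude"])@d
def plane(cal,u,v,z):
    o,d=ray(cal,u,v); return o+d*(z-o[2])/d[2]
def tri(r):
    A=0;b=0
    for o,d in r:
        d=d/np.linalg.norm(d);P=np.eye(3)-np.outer(d,d);A=A+P;b=b+P@o
    return np.linalg.solve(A,b)
def R(yaw): # tool down, tool x at yaw
    c,s=np.cos(yaw),np.sin(yaw)
    return np.array([[c,s,0],[s,-c,0],[0,0,-1.]])
def pix(cal,p):
    f=200/np.tan(np.radians(cal["fov_y"]/2))
    q=np.array(cal["attitude"]).T@(np.array(p)-cal["origin"]);return cal["cx"]-f*q[0]/q[2],cal["cy"]+f*q[1]/q[2]
E
python3 - <<'E'
from h import *
S=robot.get_calibration("scene");D=robot.get_calibration("side");W=robot.get_calibration("wrist")
print("key",plane(S,425,257,121),plane(D,322,108,121),tri([ray(S,425,257),ray(D,322,108)]))
print("ends",plane(S,399,256,121),plane(S,452,258,121))
print("sock",plane(S,253,145,56),plane(D,351,305,56),tri([ray(S,253,145),ray(D,351,305)]))
print("fan",plane(S,277,126,71),plane(D,298,325,71))
T=robot.get_ee_rot();print(T, T.T@(W["origin"]-robot.get_tool_pos()), T.T@W["attitude"])
E
```

```text
key [543.62154497 309.03446286 121.        ] [547.62436339 309.89705797 121.        ] [546.4013508  309.4477154  122.28724786]
ends [579.46049364 276.88656373 121.        ] [506.38941527 342.30380565 121.        ]
sock [ 539.86493828 -278.31448121   56.        ] [ 540.8035785  -278.59959078   56.        ] [ 540.37523354 -278.38564499   56.04719375]
fan [ 446.49213104 -296.21583412   71.        ] [ 440.48881505 -313.58795636   71.        ]
[[ 9.29863202e-01  3.67905046e-01 -5.49275755e-04]
 [ 3.67905455e-01 -9.29862049e-01  1.46467245e-03]
 [ 2.81097070e-05 -1.56402656e-03 -9.99998777e-01]] [  84.09845002    0.69285183 -142.65034854] [[-1.68821012e-04  9.46833731e-01  3.21723263e-01]
 [ 9.99999969e-01  1.01653729e-04  2.25572209e-04]
 [ 1.80875007e-04  3.21723292e-01 -9.46833719e-01]]
```

```bash
python3 - <<'E'
from h import *
robot.movep([540,-278,140],R(.38)); W=robot.get_calibration("wrist")
im=robot.get_image("wrist");cv2.imwrite("pics/w1.png",im)
np.save("w1.npy",W,allow_pickle=True)
print(robot.get_clock(),pix(W,[540,-278,56]),robot.get_joint_positions())
for y in (-42,138):
  for p in ([545,309,250],[540,-278,250]):
    for k in range(-3,3):
      q=robot.inverse_kinematics(p,R(np.radians(y+60*k if p[1]<0 else y)));print(y,p[1],y+60*k,None if q is None else np.round(q,2))
      if p[1]>0:break
E
```

```text
1.725 (np.float64(319.7284400470579), np.float64(211.12399346759113)) [-4.96202369e-01  4.37297902e-01  1.62140095e+00 -3.56790814e-04
  1.08226626e+00  6.96274716e-01]
-42 309 -222 None
-42 -278 -222 [-0.49  0.36  1.46 -0.    1.33 -1.33]
-42 -278 -162 [-0.49  0.36  1.46 -0.    1.33 -2.38]
-42 -278 -102 None
-42 -278 -42 [-0.49  0.36  1.46 -0.    1.33  1.81]
-42 -278 18 [-0.49  0.36  1.46 -0.    1.33  0.76]
-42 -278 78 [-0.49  0.36  1.46 -0.    1.33 -0.28]
138 309 -42 [ 0.5   0.39  1.41 -0.    1.34 -0.34]
138 -278 -42 [-0.49  0.36  1.46 -0.    1.33  1.81]
138 -278 18 [-0.49  0.36  1.46 -0.    1.33  0.76]
138 -278 78 [-0.49  0.36  1.46 -0.    1.33 -0.28]
138 -278 138 [-0.49  0.36  1.46 -0.    1.33 -1.33]
138 -278 198 [-0.49  0.36  1.46 -0.    1.33 -2.38]
138 -278 258 None
```

View pics/w1.png

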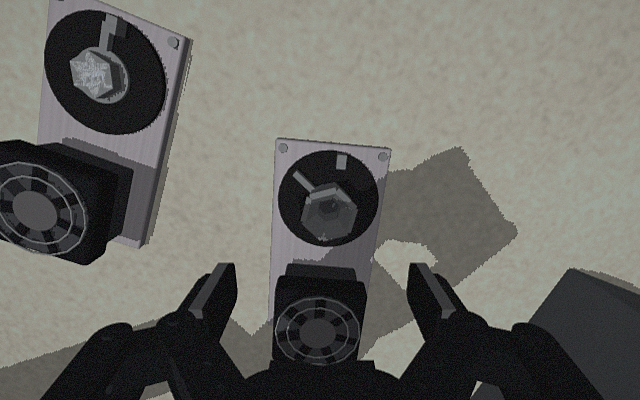

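The middle unit has the hexagonal dish, with its mouth at about (330,210). The stop is at (342,160) and the pointer finger at (302,181). The bolt unit is at upper left, so the middle one is the right unit. I'll zoom in.

```bash
python3 - <<'E'
import cv2
im=cv2.imread("pics/w1.png")[130:280,260:400]
im=cv2.convertScaleAbs(im,alpha=1.8,beta=10)
cv2.imwrite("pics/w1z.png",cv2.resize(im,None,fx=4,fy=4,interpolation=cv2.INTER_CUBIC))
E
```

```text
(no output)
```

View pics/w1z.png

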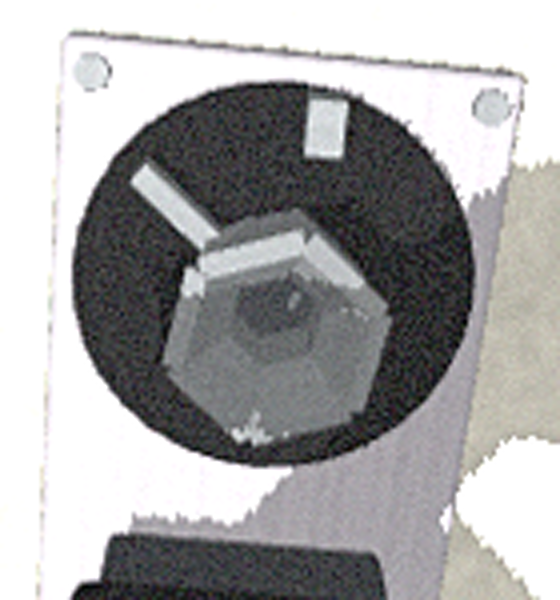

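```bash
python3 - <<'E'
from h import *
W=np.load("w1.npy",allow_pickle=True).item()
z=lambda p,h:plane(W,260+p[0]/4,130+p[1]/4,h)[:2]
C=np.array([z(p,56) for p in [(192,268),(305,232),(390,312),(360,410),(250,445),(163,362)]])
c=C.mean(0);print("mouth",c,np.linalg.norm(C-c,axis=1)); a=np.degrees(np.arctan2(*(C-c).T[::-1]));print("corner",a%60)
print("diag c",(C[:3]+C[3:])/2)
for h in(15,20,26):
  print(h,"pad",z((274,273),h)); t=z((145,173),h);b=z((208,233),h)
  print("ptr",np.linalg.norm(t-c),np.degrees(np.arctan2(*(t-c)[::-1])),np.degrees(np.arctan2(*(t-b)[::-1])))
  s=z((327,130),h);print("stop",np.linalg.norm(s-c),np.degrees(np.arctan2(*(s-c)[::-1])))
e=z((68,38),12)-z((520,76),12);print("plate yaw",np.degrees(np.arctan2(*e[::-1]))-90,np.linalg.norm(e))
print("floor",z((277,318),42),z((275,305),24),robot.get_tool_pos())
E
```

```text
mouth [ 539.75885385 -286.31639071] [22.76214981 23.26200739 23.47304636 23.26196299 24.08861446 23.61451067]
corner [9.69787059 8.33869616 6.4144471  9.86519545 8.79335113 3.50384341]
diag c [[ 539.70401742 -286.56251104]
 [ 539.36415539 -286.47083774]
 [ 540.20838875 -285.91582333]]
15 pad [ 540.91446274 -286.24803951]
ptr 38.481786489458976 71.11330124723004 66.73063760352291
stop 36.94427498404641 2.6456254713019534
20 pad [ 542.35179001 -285.54324141]
ptr 38.92119884129707 69.41751193173748 66.7306376035226
stop 37.75034298847373 3.6139701347393642
26 pad [ 544.07658274 -284.69748369]
ptr 39.492367975578574 67.43453122899976 66.73063760352296
stop 38.73120339565117 4.722388673531274
plate yaw 16.941562519369967 101.47238653480913
floor [ 539.57040036 -286.83454405] [ 536.47288229 -288.08302139] [ 539.53211003 -279.12967738  140.37283003]
```

```bash
python3 - <<'E'
from h import *
robot.move_linear([540,-286,250],vel=250)
robot.movep([546,309,230],R(np.radians(138))); W=robot.get_calibration("wrist")
im=robot.get_image("wrist");np.save("w2.npy",W,allow_pickle=True)
u,v=pix(W,[546,309,121]);print(u,v,robot.get_clock(),robot.get_tool_pos())
cv2.imwrite("pics/w2.png",cv2.convertScaleAbs(im,alpha=1.6,beta=10))
S=robot.get_calibration("scene");D=robot.get_calibration("side");print(pix(S,[539.8,-286.3,56]),pix(D,[539.8,-286.3,56]))
E
```

```text
321.1591397225123 198.62047687850293 4.5 [546.51786627 308.07262728 230.05358357]
(np.float64(251.3772168803714), np.float64(143.68341265002135)) (np.float64(351.1184518173578), np.float64(308.82688678868544))
```

View pics/w2.png

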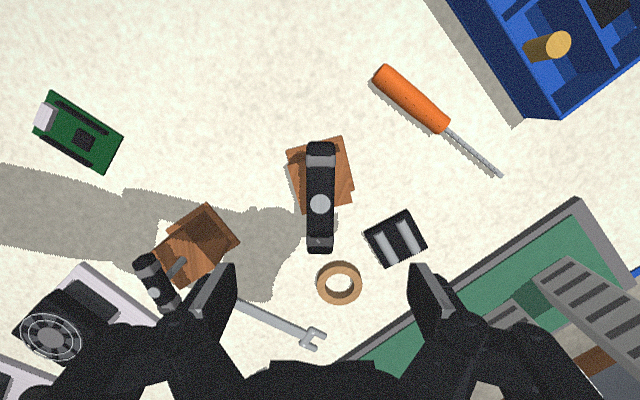

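The big key's bar runs upright in the picture from (320,142) to (320,253), with its cap at (320,204), so tool yaw 138° matches the bar. The thin key is well to the left, near (160,280). Next I'll grasp and lift the big key.

```bash
python3 - <<'E'
from h import *
W=np.load("w2.npy",allow_pickle=True).item()
a,b=plane(W,321,142,132),plane(W,319,253,132)
c=(a+b)/2;print(a,b,c,plane(W,320,204,132),np.linalg.norm(a-b),np.degrees(np.arctan2(*(a-b)[1::-1])))
c=(c+plane(W,320,204,132))/2
Rk=R(np.radians(138))
robot.move_linear([c[0],c[1],160],vel=150)
robot.move_linear([c[0],c[1],104],vel=80)
print(robot.get_wrist_force())
robot.gripper_close(90); robot.sleep(.2)
print(robot.get_width(),robot.get_gripper_force(),robot.get_wrist_force(),robot.get_tool_pos())
robot.move_linear([c[0],c[1],130],vel=60);print(robot.get_wrist_force())
robot.move_linear([c[0],c[1],195],vel=100);print(robot.get_wrist_force(),robot.get_width(),robot.get_clock())
cv2.imwrite("pics/s2.png",robot.get_image("scene")[150:350,300:540])
E
```

```text
[508.32998029 342.90054646 132.        ] [580.13797481 275.5160356  132.        ] [544.23397755 309.20829103 132.        ] [546.26353574 307.43995683 132.        ] 98.47365323070554 136.82022497231128
[1.17863032 0.47174901 0.05394509]
0.26312035622414515 88.86830449104309 [ 0.79440009 -0.48220082  3.93480338] [545.49450944 308.42962306 104.43240774]
[ 0.28572565 -0.46873174 -2.76082584]
[ 0.30940782 -0.79204547 -2.08739547] 0.26760069794648267 8.1417
```

```bash
python3 - <<'E'
from h import *
p=robot.get_tool_pos()
robot.move_linear([p[0],p[1],225],vel=150)
robot.movep([540,-286,215],R(np.radians(68.5)))
robot.move_linear([540,-286,170],vel=120)
robot.sleep(.2)
print(robot.get_tool_pos(),robot.get_wrist_force(),robot.get_clock(),robot.get_width())
a=robot.get_image("scene");b=robot.get_image("side")
f=lambda i,u,v:cv2.resize(cv2.convertScaleAbs(i[v-50:v+50,u-40:u+40],alpha=1.7),None,fx=5,fy=5,interpolation=cv2.INTER_CUBIC)
cv2.imwrite("pics/ab.png",np.hstack([f(a,251,125),f(b,351,290)]))
E
```

```text
[ 540.61277404 -286.27975825  171.14100718] [-0.6851497  -0.03376731 -2.84639472] 11.4 0.2659337062654112
```

View pics/ab.png

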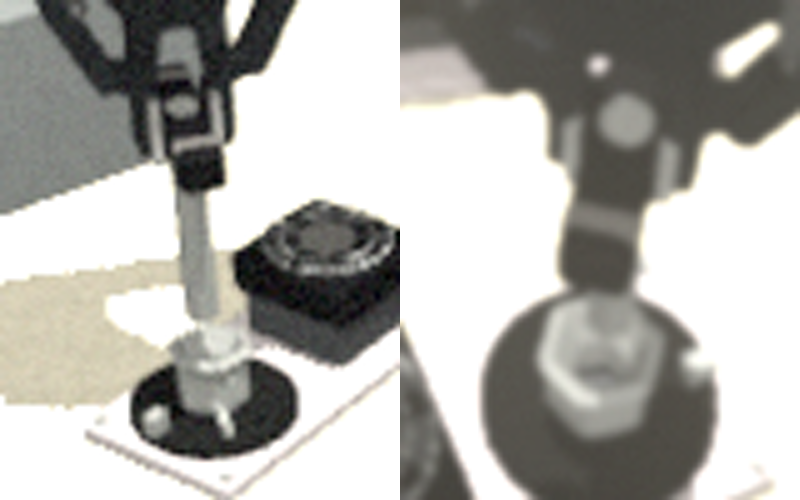

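```bash
python3 - <<'E'
from h import *
S=robot.get_calibration("scene");D=robot.get_calibration("side")
t=robot.get_tool_pos();print(t,robot.get_ee_rot()[:,2])
f=np.r_[t[:2],t[2]-94.4]
print("foot pred",pix(S,f),pix(D,f))
print("scene foot",plane(S,251,137.5,f[2]),"mouth",plane(S,253.4,145.4,56))
print("side foot",plane(D,353.6,303,f[2]),"mouth",plane(D,351,311.5,56))
E
```

```text
[ 540.33670644 -286.19928703  170.78009478] [ 1.31799155e-03 -7.28143819e-04 -9.99998866e-01]
foot pred (np.float64(250.61119039326292), np.float64(137.40975864828778)) (np.float64(351.78970369886576), np.float64(303.2448418881274))
scene foot [ 539.76427769 -285.19083948   76.38009478] mouth [ 540.08041095 -276.05516804   56.        ]
side foot [ 543.68517148 -286.10422752   76.38009478] mouth [ 538.73939016 -291.5621626    56.        ]
```

The foot sits where predicted, above the hexagonal mouth to within a few mm, and the dish can capture that error. I'll descend with a force watch.

```bash
python3 - <<'E'
from h import *
for z in (150,138,132,128,124,121,119.5,118,117):
    robot.move_linear([540,-286,z],vel=60)
    F=robot.get_wrist_force();M=robot.get_wrist_torque();print(z,np.round(robot.get_tool_pos(),1),np.round(F,1),np.round(M,2))
    if F[2]>18:break
print(robot.get_clock(),robot.get_width())
E
```

```text
150 [ 539.8 -285.9  149.3] [ 0.3 -0.5 -2.8] [-0.04 -0.02  0.01]
138 [ 539.6 -285.8  137.4] [-0.5 -0.4 -2.8] [-0.02  0.02  0.01]
132 [ 539.7 -285.8  131.5] [-0.1 -0.9 -2.4] [-0.06  0.1  -0.  ]
128 [ 539.8 -285.9  127.6] [ 0.7  0.3 -2.4] [-0.05  0.05  0.03]
124 [ 539.8 -285.9  123.6] [-0.6 -0.4 -2.6] [-0.02  0.08 -0.02]
121 [ 539.9 -285.9  120.8] [-1.  -0.1 -3.6] [-0.03  0.07  0.03]
119.5 [ 539.9 -286.   119.4] [ 0.2  0.1 -3. ] [-0.03  0.12 -0.02]
118 [ 540.3 -286.2  118.4] [-0.7 -0.1 -0.2] [-0.05  0.11  0.02]
117 [ 540.8 -286.4  118.3] [-1.2 -0.7  7. ] [0.04 0.16 0.04]
14.0833 0.26374437435687015
```

It is home: the floor contact came at TCP z = 118.3, as predicted, with little side force. Now turn clockwise and watch the moment.

```bash
python3 - <<'E'
from h import *
y=68.5
while y>-8:
    y-=4 if y>28 else 2.5
    robot.move_linear([540,-286,117.6],vel=60,rotation=R(np.radians(y)))
    Mz=robot.get_wrist_torque()[2];E=robot.get_ee_rot();F=robot.get_wrist_force()
    print(y,round(np.degrees(np.arctan2(E[1,0],E[0,0])),1),round(Mz,2),np.round(F,1),robot.get_clock())
    if abs(Mz)>.4 or np.linalg.norm(F)>30 or robot.get_clock()>30:break
print(robot.get_tool_pos(),robot.get_width())
a=robot.get_image("scene");b=robot.get_image("side")
f=lambda i,u,v:cv2.resize(cv2.convertScaleAbs(i[v-50:v+50,u-40:u+40],alpha=1.7),None,fx=5,fy=5,interpolation=cv2.INTER_CUBIC)
cv2.imwrite("pics/ab2.png",np.hstack([f(a,251,135),f(b,351,310)]))
E
```

```text
64.5 64.6 -0.04 [-0.1  0.1  5.4] 14.3333
60.5 60.6 -0.02 [-0.5  0.   4.8] 14.5833
56.5 56.6 -0.02 [-0.5 -0.3  5. ] 14.8333
52.5 52.6 0.07 [-0.  -0.1  6.6] 15.0833
48.5 48.6 -0.05 [-0.9 -0.2  5.3] 15.3333
44.5 44.6 0.02 [-0.6 -0.3  5.4] 15.5833
40.5 40.6 0.07 [-1.1  0.5  5.9] 15.8333
36.5 36.6 0.03 [-0.3 -0.4  5.1] 16.0833
32.5 32.6 0.03 [-0.7 -0.2  5.5] 16.3333
28.5 28.6 -0.03 [-0.1 -0.8  5.9] 16.5833
24.5 24.6 0.03 [-0.8  0.   6. ] 16.8333
22.0 22.1 0.08 [-0.3  0.2  5.7] 17.0833
19.5 19.6 0.01 [-0.7  1.3  5.7] 17.3333
17.0 17.1 0.07 [-1.6  0.3  5.6] 17.5833
14.5 14.6 0.06 [-1.1 -0.6  5.4] 17.8333
12.0 12.1 0.06 [-0.6 -0.1  5.1] 18.0833
9.5 9.6 0.05 [-1.   0.7  5.7] 18.3333
7.0 7.1 0.05 [-0.3 -0.5  5.1] 18.5833
4.5 4.6 0.07 [-0.9  0.2  5.7] 18.8333
2.0 2.1 0.2 [-0.1  0.6  6. ] 19.0833
-0.5 -0.3 0.26 [-0.9  0.2  5.7] 19.3333
-3.0 -2.8 0.38 [-0.  -0.4  5.1] 19.5833
-5.5 -5.3 0.45 [-0.9 -0.1  5.8] 19.8333
[ 540.26871277 -286.2962537   118.27011823] 0.26629567473963
```

View pics/ab2.png

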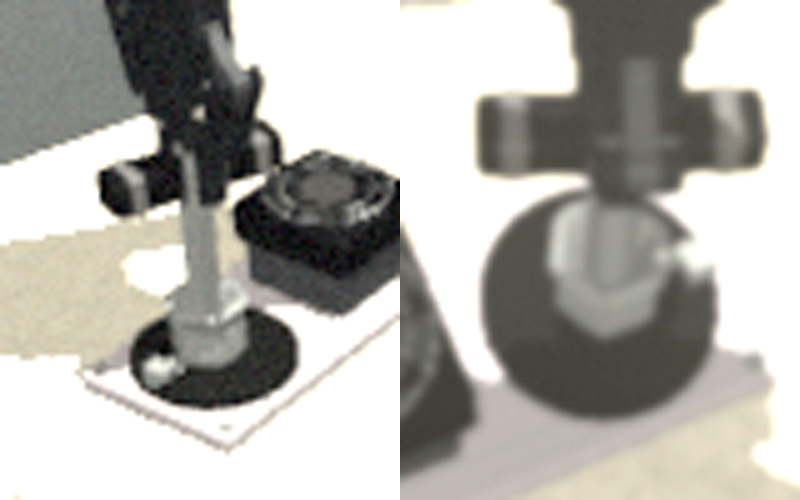

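The scene view shows the pointer touching the stop at about (170,370), and the moment is rising as expected. I'll press a touch more, then release and back off.

```bash
python3 - <<'E'
from h import *
robot.move_linear([540,-286,117.8],vel=60,rotation=R(np.radians(-8)));print(robot.get_wrist_torque()[2])
robot.ungrasp();robot.sleep(.3);print(robot.get_wrist_force())
robot.move_linear([540,-286,170],vel=80)
robot.move_linear([540,-286,250],vel=150);robot.sleep(.2)
print(robot.get_wrist_force(),robot.get_clock())
a=robot.get_image("scene");b=robot.get_image("side");w=robot.get_image("wrist")
f=lambda i,u,v:cv2.resize(cv2.convertScaleAbs(i[v-50:v+50,u-40:u+40],alpha=1.7),None,fx=5,fy=5,interpolation=cv2.INTER_CUBIC)
cv2.imwrite("pics/ab3.png",np.hstack([f(a,251,135),f(b,351,310)]))
cv2.imwrite("pics/w3.png",cv2.convertScaleAbs(w,alpha=1.7,beta=10))
E
```

```text
0.6129828840485825
[-0.54244175 -0.35983169  0.26556715]
[-0.24763852 -0.19687676 -0.03916116] 22.8
```

View pics/ab3.png

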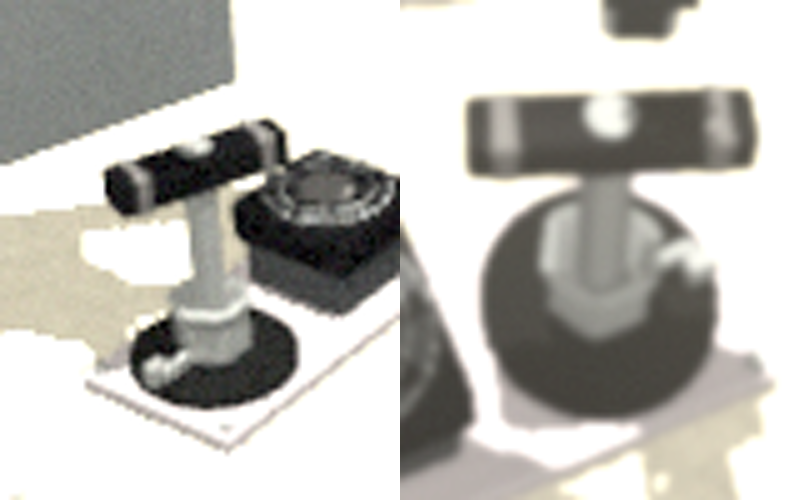

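View pics/w3.png

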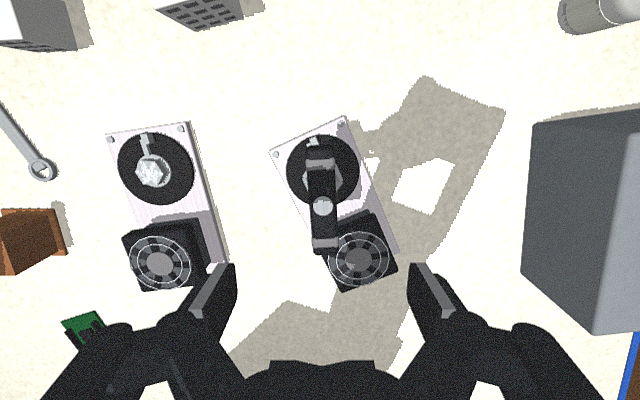

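Both views show the key standing upright in the socket, the pointer touching the stop, and the gripper clear of everything.

```bash
python3 -c "
from plant import robot
print(robot.job_done())"
```

```text
the job is handed in; nothing more can be done
None
```

I pushed the big T key fully home into the socket, then turned the screw clockwise until the pointer was against the stop. I left the key standing there and handed the job in at about 23 s; no verdict came back.

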